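# Put the carving mallet away in the tool chest drawer

## Robot

A 6-joint arm with a two-finger parallel gripper is mounted at the origin on the work surface. World frame = base frame: x ahead of the robot, y to its left, z up, the work surface at z = 0. Lengths are in m, angles in rad, forces in N, time in s.
With the tool pointing down it reaches from about 0.3 to 0.775 m from the base axis. Payload 14.6 kg.
Tool frame: the origin (TCP) lies midway between the tips of the shut fingers; the grasp point (between the pads) lies 19 mm behind it (tcp_to_grasp is the distance from the TCP to the grasp point, in m); z points along the fingers, y is the line along which they close (so a half turn about z gives the same grasp; the last joint's range is limited). The gripper opens to 94 mm and grips with 3 to 60 N. Pads are 16 mm wide; open, the fingers measure 119 mm over their backs; the gripper's body (75 mm by 177 mm) begins 78 mm behind the grasp point.
Start: joints at [1.116, 0.3, 1.521, -0, 1.321, -0.067], TCP at [0.208, 0.509, 0.205] pointing down, gripper open.
Joint ranges: [-3.03, 3.03], [-0.79, 2.21], [0.23, 2.52], [-1.04, 4.18], [0, 3.07], [-2.55, 2.55]. Speed limits (rad/s): [2.22, 2.22, 2.57, 3.14, 3.14, 3.14].

## Interface

Orientations are given as [roll, pitch, yaw] about the fixed x, y, z axes, in that order (R = Rz(yaw) Ry(pitch) Rx(roll)).
In Python, from station import * gives the robot as it stands.
- The arm moves only by the tool send_rows, never from a script. Its argument "motion" is a list of rows, each a list of 3 entries, a list of its own where there are three numbers: the shift along the tool's x, y, z in units of 0.03 m (1.0 is 0.03 m), then the turn, a rotation vector about the tool's x, y, z in units of 0.12 rad (1.0 is 0.12 rad), then the opening, from -1 (shut) to 1 (fully open). In form: [[[x, y, z], [rx, ry, rz], grip], ...]. A call has 1 to 12 rows; each row shifts and turns the commanded pose from where the row before left it, along the tool's axes as they then stand; what a row does not reach is not made up. A row lasts 1/10 s, in which the tool goes at most 50 mm and 8.59 degrees, less where a joint would pass 70% of its speed; a pose out of reach is approached as far as the arm can. A call with a number of a shift or a turn outside -1 to 1 is refused whole. A call with a gripper value outside its range is refused whole. The fingers move at their own pace and stop on an object; "squeeze" is the grip in N (left out, the last holds). Time passes only in rows, so rows that do not move let the fingers close. It gives the time, the measured TCP pose, the force, the opening and the grip force at its end, in the units of the state.
- get_obs(): the state, without advancing time (a new reading comes with each control period).
- camera(name): name is "side" or "top"; returns a dict with "pixels" (420x560x3 uint8, red, green, blue), "depth" (420x560 float32, m along the optical axis (not along the pixel's ray), 0 where there is no reading), "fx", "fy", "cx", "cy" (pixels), "dist" ([k1, k2, p1, p2, k3] as OpenCV has them; the pictures are not rectified), "rvec" (rotation vector, rad) and "tvec" (3), from world to camera coordinates, as OpenCV has them. Camera axes: x right, y down, z forward; pixel columns grow to the right and rows downward; lengths in m; the calibration is good to about 2 mm. A picture is of the moment at which its call begins.
- hand_in(): hands the job in; it is judged then, once.
The state is a dict: "time_s": time; "qpos": joint angles; "joint_vel": joint speeds; "tau": joint torques, N m; "ee_pos": TCP position; "eef_rot": TCP orientation; "force": force on the tool from outside, world axes, zero at the start; "moment": the same for the moment, N m; "grip_width": finger opening in m; "grip_force": force on a finger pad.
Only numpy, scipy, OpenCV 4.12 (cv2) and the standard library are available. Lean on these libraries where they do the work, as an engineer would, in place of code of your own. Each camera call takes 0.05 s, during which the arm holds its last target. There are 200 camera calls.

## Task

First pull the drawer of the low tool chest out to its stop. Then draw the wooden mallet out from under the low stand by its handle, put it down on the bench clear of the stand and let go; then take it again by its head and lay it flat in the drawer, with its handle down in the slot between the two wooden blocks and its head on the open floor beside them. Do not drop the mallet, leave the drawer fully out, and leave the carved block, the gouge and the jar where they are.

Things in the scene. Friction and masses are not known exactly. Their poses are not given: they have to be found in the camera images.
- chest_drawer0 (a joint): travel of the chest's only drawer, m: 0 shut, 0.166 at its stop, pulled out towards the robot; stays where left. Low dark wooden chest 240 mm deep (x), 260 mm wide (y), 110 mm high on the bench, front to the robot. The drawer is 218 mm wide inside, walls 72 mm high; fully out, 160 mm of its inside lies clear of the chest.
- chest_drawer0_handle (a point): middle of the drawer's steel bar handle (120 mm wide, bar 11 mm thick on two posts 102 mm apart, level, along this point's y). It lies 35 mm out from the drawer's front face, 72 mm above the bench and 38 mm below the chest's top. x of the point points into the chest: the drawer pulls out along -x. Moves with the drawer.
- slot (a point): on the drawer's floor, 22 mm above the bench, moving with it: middle of the slot between two light wooden blocks 36 mm high. Slot along this point's y, 36 mm wide, from y = -52 to +52 mm; its +y end is shut by the drawer's wall, its -y end opens to bare floor reaching to y = -164 mm, where the head goes. x points into the chest, z up; the drawer's front wall is 78 mm from it in -x.
- stand: fixed low wooden stand, left or right of the chest: 120 mm deep (x), 170 mm wide (y), a board with its underside 72 mm and its top 86 mm above the bench (a flat stone on it reaches 104 mm), on two side panels 138 mm apart, closed at the back. Origin on the bench under its middle; its open front faces along its -x, towards the robot.
- stand_front (a point): on the bench, at the middle of the stand's open front edge; axes as the stand's (x into the stand)
- mallet: loose wooden T mallet lying flat, 156 mm long: head block 62 mm between striking faces (y), 46 mm along the handle (x), 46 mm high; lighter handle 110 mm long, 24 wide, 20 high, leaving the head's middle along -x, 13 to 33 mm above the surface. Origin under the head's middle. At the start the head is under the stand's board and the handle sticks out in front.
- mallet_head (a point): centre of the mallet's head, 23 mm above the surface it lies on; axes as the mallet's
- mallet_handle (a point): centre of the mallet's handle, 78 mm from the head's centre, 55 mm from the handle's free end; axes as the mallet's
- blank: bystander: loose light wooden block with a round boss on top, 75 x 130 x 52 mm, on the bench on the other side of the chest from the stand. Origin under its middle
- gouge: bystander: gouge with a light wooden handle, 190 mm long and 24 mm high, lying crosswise on the chest's top. Origin underneath, where handle meets blade
- glue_jar: bystander: amber jar 52 mm across, 70 mm high, standing on the chest's top near its right-hand (-y) side. Origin under its middle
Not all that is in view belongs to the job. Leave any green look-alike of the mallet alone.

How it is judged:
On the way, in this order (a step that is already met when the one before it is completed fails the run):
1. the drawer is out to its stop (within 7 mm) (value of joint chest_drawer0 above 0.158 m), for 0.2 s.
2. the mallet lies flat on the bench, let go and at rest, its head's centre at least 40 mm out in front of the stand (or 130 mm to the side of its middle) ((x of mallet_head in the frame of stand_front below -0.04 m or y of mallet_head in the frame of stand_front above 0.13 m or y of mallet_head in the frame of stand_front below -0.13 m) and height (world z) of mallet below 0.006 m and angle between the z axis of mallet and the z axis of stand, either way round below 0.1 rad and linear speed of mallet below 0.02 m/s and contact force between the fingers and mallet below 0.1 N), for 0.2 s.
At the end, for the whole second after the job is handed in: The drawer is out to its stop (within 7 mm). The mallet lies flat (0.12 rad) and still in it: handle down in the slot (its centre within 10 mm of the slot's centre line, 17 to 29 mm above the drawer's floor), head on the bare floor at the slot's open end (value of joint chest_drawer0 above 0.158 m and x of mallet_handle in the frame of slot between -0.01 and 0.01 m and y of mallet_handle in the frame of slot between -0.08 and 0.015 m and z of mallet_handle in the frame of slot between 0.017 and 0.029 m and angle between the z axis of mallet and the z axis of slot, either way round below 0.12 rad and angle between the x axis of mallet and the y axis of slot, either way round below 0.3 rad and y of mallet_head in the frame of slot below -0.06 m and linear speed of mallet below 0.02 m/s); the robot touches nothing.
It fails at once if the mallet is dropped or thrown (moves faster than 0.7 m/s while not held) (linear speed of mallet above 0.7 m/s and contact force between the fingers and mallet below 0.05 N).
It fails at once if the carved block, the gouge or the jar is moved more than 30 mm (distance of any of blank, glue_jar, gouge from where it was at the start of the episode above 0.03 m).
It also fails if it takes over 64 s, if anything falls off the work surface, if the arm or the gripper's body presses on something with over 40 N, if the wrist force passes 120 N, or if a joint passes its speed limit or range.

## Working session

There is one attempt and no reset: what is moved stays moved. The work goes in short steps, Python scripts to look and compute and a tool call to move; the robot and the scene stay as the last step left them, time stands still between calls to the robot, and variables do not carry over. Pictures are saved under pics/ and viewed, at most 10 in all, crops included, and the job is handed in when it is done.

Besides the shell and the picture viewer there is one more tool, called by a JSON object that holds its "api" and its "payload", one argument or row to a line. send_rows: Moves the arm, as the interface text tells. Its arguments: {"type":"object","properties":{"motion":{"type":"array"},"squeeze":{"type":"number"}},"required":["motion"]}

```bash
mkdir -p pics; cat > h.py <<'E'
from station import *
import numpy as np, cv2
from scipy.spatial.transform import Rotation as R
def world(c):
    """world xyz for every pixel from depth"""
    h,w=c["depth"].shape
    K=np.array([[c["fx"],0,c["cx"]],[0,c["fy"],c["cy"]],[0,0,1.]])
    u,v=np.meshgrid(np.arange(w),np.arange(h))
    p=np.stack([u,v],-1).reshape(-1,1,2).astype(float)
    n=cv2.undistortPoints(p,K,np.array(c["dist"],float)).reshape(h,w,2)
    d=c["depth"][...,None]
    X=np.concatenate([n*d,d],-1)
    Rm=cv2.Rodrigues(np.array(c["rvec"],float))[0]
    W=(X-np.array(c["tvec"],float).ravel())@Rm
    W[c["depth"]<=0]=np.nan
    return W
def save(c,name): cv2.imwrite("pics/"+name,cv2.cvtColor(c["pixels"],cv2.COLOR_RGB2BGR))
E
python3 - <<'E'
from h import *
for n in("top","side"):
    c=camera(n); save(c,n+"0.png"); W=world(c); np.savez(n+"0.npz",W=W,p=c["pixels"])
    print(n,[np.round(c[k],3) for k in("fx","cx","rvec","tvec")])
print(get_obs())
E
```

```text
top [np.float64(514.646), np.float64(280.515), array([ 2.143, -2.072,  0.224]), array([-0.122,  0.626,  1.402])]
side [np.float64(447.828), np.float64(277.565), array([ 1.998, -0.699,  0.413]), array([-0.56 ,  0.251,  1.   ])]
{'time_s': 0.1, 'qpos': array([ 1.11637454e+00,  3.00430434e-01,  1.52149810e+00, -4.35829582e-05,
        1.32068925e+00, -6.65826572e-02]), 'joint_vel': array([ 0.0004687 , -0.00256009, -0.00077444,  0.00141498, -0.00026523,
       -0.00067206]), 'tau': array([ 7.45612579e-04, -5.32637680e+01, -3.53290915e+01,  7.08927191e-02,
        2.34624505e-02, -7.13372401e-05]), 'ee_pos': array([0.20790921, 0.50894577, 0.20494374]), 'eef_rot': array([-3.14056699e+00, -2.60830958e-05,  2.75376432e+00]), 'force': array([-0.82756993, -0.54428973, -0.24293557]), 'moment': array([-0.00682833,  0.06895079,  0.01658172]), 'grip_force': 0.0, 'grip_width': 0.09395164224156881}
```

View pics/top0.png

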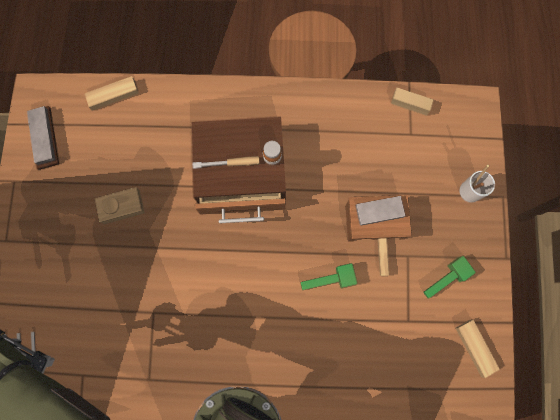

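View pics/side0.png

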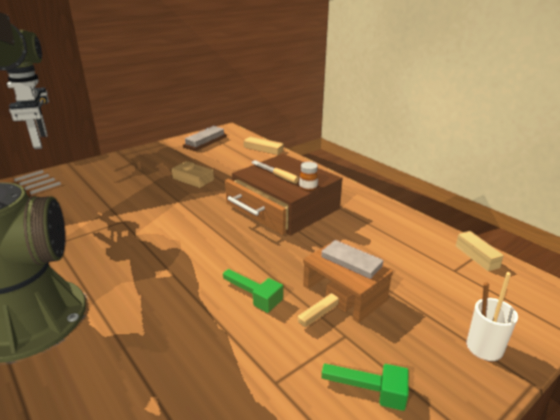

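The top view shows the chest at about (238,160) with its drawer slightly ajar and the steel handle at (240,217), and the stand with its grey stone at (380,215). The light wooden mallet handle sticks out of the stand at (383,258). Three things are mallet-like: the green ones at (330,278) and (450,275), and the light wooden one at (383,258). The wooden one fits because it isn't green and its head is under the stand. I'll confirm with a crop and measure.

```bash
python3 - <<'E'
from h import *
d=np.load("top0.npz");W=d["W"];p=d["p"]
def rect(m,name,zoff=0):
    P=W[m][:,:2].astype(np.float32); r=cv2.minAreaRect(P); z=W[m][:,2]
    print(name,m.sum(),"c",np.round(r[0],4),"size",np.round(r[1],4),"ang",round(r[2],2),"z",np.round(np.nanpercentile(z,[5,50,95]),3)); return r
def box(u0,u1,v0,v1):
    m=np.zeros(p.shape[:2],bool); m[v0:v1,u0:u1]=1; return m&np.isfinite(W[...,2])
z=W[...,2]
hsv=cv2.cvtColor(p,cv2.COLOR_RGB2HSV)
rect(box(180,300,105,207)&(z>.1)&(z<.12),"chest top")
hm=box(205,275,203,230)&(z>.06)&(z<.09)&(hsv[...,1]<90)&(hsv[...,2]>110)
rect(hm,"handle")
rect(box(335,420,185,245)&(z>.08)&(z<.094),"stand board")
rect(box(335,420,185,245)&(z>.097),"stone")
mm=box(372,396,236,282)&(z>.02)&(z<.045)
rect(mm,"mallet handle")
P=W[mm];q=P[:,:2]-P[:,:2].mean(0);w,V=np.linalg.eigh(q.T@q);print("axis",V[:,1],"cross",w)
for n,b in(("stand",box(335,420,185,245)&(z>.08)&(z<.094)),("chest",box(180,300,105,207)&(z>.1)&(z<.12))):
    print(n,np.round(cv2.boxPoints(cv2.minAreaRect(W[b][:,:2].astype(np.float32))),3).tolist())
rect(box(255,285,138,168)&(z>.15)&(z<.2),"jar")
rect(box(190,262,150,172)&(z>.117)&(z<.14),"gouge")
rect(box(90,145,185,225)&(z>.03)&(z<.08),"blank")
a=cv2.resize(p[185:300,290:490],None,fx=4,fy=4,interpolation=cv2.INTER_CUBIC)
cv2.imwrite("pics/crop1.png",a[...,::-1])
E
```

```text
chest top 6242 c [0.7548 0.0259] size [0.2569 0.2614] ang 5.37 z [0.105 0.11  0.115]
handle 224 c [0.6069 0.0123] size [0.0413 0.1277] ang 5.29 z [0.07  0.076 0.081]
stand board 1477 c [ 0.6129 -0.3822] size [0.1219 0.1708] ang 3.99 z [0.082 0.086 0.091]
stone 968 c [ 0.6278 -0.3811] size [0.0618 0.1314] ang 13.03 z [0.099 0.104 0.109]
mallet handle 343 c [ 0.5066 -0.403 ] size [0.11   0.0323] ang 0.74 z [0.025 0.033 0.038]
axis [-0.99748922 -0.07081853] cross [0.01935937 0.3468132 ]
stand [[0.5460000038146973, -0.3009999990463257], [0.5580000281333923, -0.47200000286102295], [0.6800000071525574, -0.46299999952316284], [0.6679999828338623, -0.2930000126361847]]
chest [[0.6150000095367432, 0.14399999380111694], [0.6389999985694885, -0.11599999666213989], [0.8949999809265137, -0.09200000017881393], [0.8700000047683716, 0.1679999977350235]]
jar 290 c [ 0.7697 -0.071 ] size [0.0477 0.0475] ang 29.16 z [0.152 0.179 0.185]
gouge 408 c [0.7522 0.0555] size [0.056  0.1942] ang 1.83 z [0.119 0.128 0.136]
blank 1113 c [0.6334 0.3807] size [0.0792 0.1329] ang 17.93 z [0.034 0.041 0.054]
```

View pics/crop1.png

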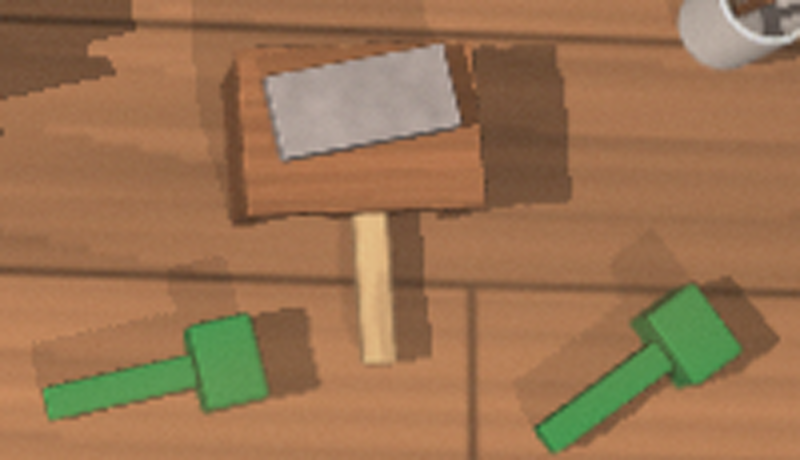

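The crop confirms it: the mallet with the light wooden handle comes out of the stand at crop (372,290), and both green ones are decoys. Next I'll refine the bar and mallet positions by ray casting.

```bash
cat >> h.py <<'E'
def ray(c,uv,z):
    """cast pixels (n,2) onto plane at height z"""
    K=np.array([[c["fx"],0,c["cx"]],[0,c["fy"],c["cy"]],[0,0,1.]])
    n=cv2.undistortPoints(np.array(uv,float).reshape(-1,1,2),K,np.array(c["dist"],float)).reshape(-1,2)
    Rm=cv2.Rodrigues(np.array(c["rvec"],float))[0]; o=-Rm.T@np.array(c["tvec"],float).ravel()
    d=np.c_[n,np.ones(len(n))]@Rm
    return o+d*((z-o[2])/d[:,2])[:,None]
def mrect(c,m,z):
    v,u=np.nonzero(m); P=ray(c,np.c_[u,v],z)[:,:2]; r=cv2.minAreaRect(P.astype(np.float32))
    return r,P
def go(dp,yaw):
    """world shift -> tool units at tool yaw (tool pointing down)"""
    c,s=np.cos(yaw),np.sin(yaw); return np.round([(c*dp[0]+s*dp[1])/.03,(s*dp[0]-c*dp[1])/.03,-dp[2]/.03],2)
E
python3 - <<'E'
from h import *
c=camera("top");p=c["pixels"];hsv=cv2.cvtColor(p,cv2.COLOR_RGB2HSV);H,S,V=[hsv[...,i].astype(int) for i in range(3)]
def win(m,u0,u1,v0,v1):
    k=np.zeros_like(m);k[v0:v1,u0:u1]=m[v0:v1,u0:u1];return k
m=win((S<70)&(V>120),205,275,200,230)
v,u=np.nonzero(m);print("steel px",u.min(),u.max(),v.min(),v.max(),[ (r,(v==r).sum()) for r in range(v.min(),v.max()+1)])
bar=m.copy(); 
# bar: lower strip in each column
lo={x:v[u==x].max() for x in np.unique(u)}
for y,x in zip(v,u):
    if y<lo[x]-5: bar[y,x]=0
r,P=mrect(c,bar,.0775);print("bar",np.round(r,4) if 0 else r)
m=win((H>12)&(H<30)&(V>150)&(S>60)&(S<150),370,398,236,285)
r,P=mrect(c,m,.033);print("mallet",m.sum(),r,np.round(cv2.boxPoints(r),3).tolist())
g=(H>45)&(H<75)&(S>120)
for a in((290,365),(415,480)):
    r,P=mrect(c,win(g,a[0],a[1],250,300),.045);print("green",P.min(0),P.max(0))
E
```

```text
steel px 219 263 206 222 [(206, np.int64(1)), (207, np.int64(3)), (208, np.int64(3)), (209, np.int64(4)), (210, np.int64(4)), (211, np.int64(4)), (212, np.int64(4)), (213, np.int64(4)), (214, np.int64(4)), (215, np.int64(6)), (216, np.int64(6)), (217, np.int64(14)), (218, np.int64(30)), (219, np.int64(44)), (220, np.int64(44)), (221, np.int64(31)), (222, np.int64(12))]
bar ((0.5941758155822754, 0.009647667407989502), (0.015821587294340134, 0.12487799674272537), 5.202915191650391)
mallet 641 ((0.4958670735359192, -0.4029237926006317), (0.14092247188091278, 0.07933247089385986), 0.017012624070048332) [[0.42500001192092896, -0.3630000054836273], [0.42500001192092896, -0.4429999887943268], [0.5659999847412109, -0.4429999887943268], [0.5659999847412109, -0.3630000054836273]]
green [ 0.41875572 -0.30687828] [ 0.47976306 -0.16581994]
green [ 0.39448192 -0.66267143] [ 0.48851464 -0.5194244 ]
```

{"api": "send_rows", "payload": {
  "motion": [
    [[0, 0, 0], [0, 0, 1], -0.49],
    [[0, 0, 0], [0, 0, 1], -0.49],
    [[0, 0, 0], [0, 0, 1], -0.49],
    [[0, 0, 0], [0, 0, 1], -0.49],
    [[0, 0, 0], [0, 0, 1], -0.49],
    [[0, 0, 0], [0, 0, 1], -0.49],
    [[0, 0, 0], [0, 0, 1], -0.49],
    [[0, 0, 0], [0, 0, 1], -0.49],
    [[0, 0, 0], [0, 0, 1], -0.49],
    [[0, 0, 0], [0, 0, 0.1], -0.49],
    [[-0.85, 0.55, 0], [0, 0, 0], -0.49],
    [[-0.9, 0.57, 0], [0, 0, 0], -0.49]
  ],
  "squeeze": 25
}}

```text
time_s: 1.35
ee_pos: [0.2462, 0.4594, 0.2051]
eef_rot: [-3.141, 0.0, 1.667]
force: [0.6, 0.1, -0.0]
grip_width: 0.0237
grip_force: 0.0
```

{"api": "send_rows", "payload": {
  "motion": [
    [[-0.9, 0.57, 0], [0, 0, 0], -0.49],
    [[-0.9, 0.57, 0], [0, 0, 0], -0.49],
    [[-0.9, 0.57, 0], [0, 0, 0], -0.49],
    [[-0.9, 0.57, 0], [0, 0, 0], -0.49],
    [[-0.9, 0.57, 0], [0, 0, 0], -0.49],
    [[-0.9, 0.57, 0], [0, 0, 0], -0.49],
    [[-0.9, 0.57, 0], [0, 0, 0], -0.49],
    [[-0.9, 0.57, 0], [0, 0, 0], -0.49],
    [[-0.9, 0.57, 0], [0, 0, 0], -0.49],
    [[-0.9, 0.57, 0], [0, 0, 0], -0.49],
    [[-0.9, 0.57, 0], [0, 0, 0], -0.49],
    [[-0.9, 0.57, 0], [0, 0, 0], -0.49]
  ]
}}

```text
time_s: 2.55
ee_pos: [0.4806, 0.1547, 0.2054]
eef_rot: [-3.142, -0.0, 1.665]
force: [0.7, -0.2, 0.1]
grip_width: 0.0241
grip_force: 0.0
```

{"api": "send_rows", "payload": {
  "motion": [
    [[-0.9, 0.6, 0], [0, 0, 0], -0.49],
    [[-0.9, 0.6, 0], [0, 0, 0], -0.49],
    [[-0.9, 0.6, 0], [0, 0, 0], -0.49],
    [[-0.9, 0.6, 0], [0, 0, 0], -0.49],
    [[-0.9, 0.6, 0], [0, 0, 0], -0.49],
    [[-0.7, 0.33, 0], [0, 0, 0], -0.49],
    [[0, 0, 0.9], [0, 0, 0], -0.49],
    [[0, 0, 0.9], [0, 0, 0], -0.49],
    [[0, 0, 0.9], [0, 0, 0], -0.49],
    [[0, 0, 0], [0, 0, 0], -0.49]
  ]
}}

```text
time_s: 3.55
ee_pos: [0.5919, 0.0096, 0.1209]
eef_rot: [-3.135, -0.001, 1.665]
force: [-0.4, -0.4, 0.4]
grip_width: 0.0245
grip_force: 0.0
```

```bash
python3 - <<'E'
from h import *
o=get_obs();print(o["ee_pos"],o["eef_rot"],go(np.array([.5942,.0096,.05])-o["ee_pos"],o["eef_rot"][2]))
c=camera("side");a=cv2.resize(c["pixels"][90:270,160:380],None,fx=3,fy=3);cv2.imwrite("pics/s1.png",a[...,::-1])
E
```

```text
[0.59194528 0.00963547 0.12092707] [-3.13546236e+00 -7.98811430e-04  1.66453928e+00] [-0.01  0.07  2.36]
```

View pics/s1.png

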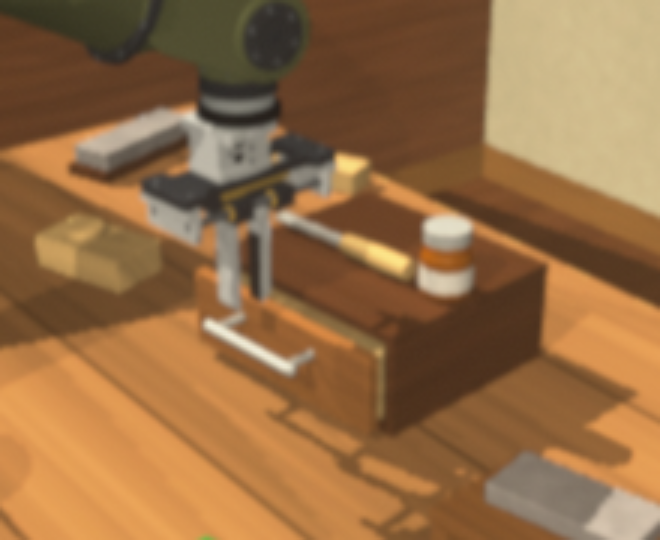

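The side crop shows the fingertips at crop (245,300), straddling and just above the middle of the bar at (250,345). The tool can go down and grip.

{"api": "send_rows", "payload": {
  "motion": [
    [[0, 0.07, 0.5], [0, 0, 0], -0.49],
    [[0, 0, 0.6], [0, 0, 0], -0.49],
    [[0, 0, 0.6], [0, 0, 0], -0.49],
    [[0, 0, 0.6], [0, 0, 0], -0.49],
    [[0, 0, 0], [0, 0, 0], -1],
    [[0, 0, 0], [0, 0, 0], -1],
    [[0, 0, 0], [0, 0, 0], -1],
    [[0, 0, 0], [0, 0, 0], -1]
  ]
}}

```text
time_s: 4.4
ee_pos: [0.5962, 0.0099, 0.0563]
eef_rot: [3.14, 0.0, 1.662]
force: [-0.1, 0.2, -2.3]
grip_width: 0.0103
grip_force: 25.0
```

{"api": "send_rows", "payload": {
  "motion": [
    [[0, -0.2, 0], [0, 0, 0], -1],
    [[0, -0.4, 0], [0, 0, 0], -1],
    [[0, -0.5, 0], [0, 0, 0], -1],
    [[0, -0.5, 0], [0, 0, 0], -1],
    [[0, -0.5, 0], [0, 0, 0], -1],
    [[0, -0.5, 0], [0, 0, 0], -1],
    [[0, -0.5, 0], [0, 0, 0], -1],
    [[0, -0.5, 0], [0, 0, 0], -1],
    [[0, -0.4, 0], [0, 0, 0], -1],
    [[0, -0.2, 0], [0, 0, 0], -1]
  ]
}}

```text
time_s: 5.4
ee_pos: [0.4699, -0.0021, 0.0562]
eef_rot: [3.14, 0.001, 1.662]
force: [2.8, -4.7, -1.0]
grip_width: 0.01
grip_force: 25.0
```

{"api": "send_rows", "payload": {
  "motion": [
    [[0, -0.2, 0], [0, 0, 0], -1],
    [[0, -0.2, 0], [0, 0, 0], -1],
    [[0, -0.2, 0], [0, 0, 0], -1],
    [[0, -0.1, 0], [0, 0, 0], -1],
    [[0, -0.1, 0], [0, 0, 0], -1]
  ]
}}

```text
time_s: 5.9
ee_pos: [0.447, -0.0043, 0.0561]
eef_rot: [3.14, 0.001, 1.662]
force: [1.6, -6.4, 2.6]
grip_width: 0.0101
grip_force: 25.0
```

{"api": "send_rows", "payload": {
  "motion": [
    [[0, -0.1, 0], [0, 0, 0], -1],
    [[0, -0.1, 0], [0, 0, 0], -1],
    [[0, -0.1, 0], [0, 0, 0], -1],
    [[0, -0.1, 0], [0, 0, 0], -1],
    [[0, -0.1, 0], [0, 0, 0], -1]
  ]
}}

```text
time_s: 6.4
ee_pos: [0.4381, -0.0052, 0.0569]
eef_rot: [3.124, 0.002, 1.661]
force: [51.2, 3.4, -35.6]
grip_width: 0.0233
grip_force: 25.0
```

Force jumped to 51 N, so the drawer is at its stop. I'll relax, release and rise.

{"api": "send_rows", "payload": {
  "motion": [
    [[0, 0.2, 0], [0, 0, 0], -1],
    [[0, 0.15, 0], [0, 0, 0], -1],
    [[0, 0, 0], [0, 0, 0], -1]
  ]
}}

```text
time_s: 6.7
ee_pos: [0.4448, -0.0045, 0.0569]
eef_rot: [3.135, 0.001, 1.662]
force: [11.9, -2.9, 0.1]
grip_width: 0.0103
grip_force: 25.0
```

{"api": "send_rows", "payload": {
  "motion": [
    [[0, 0.05, 0], [0, 0, 0], -0.49],
    [[0, 0, 0], [0, 0, 0], -0.49],
    [[0, 0, 0], [0, 0, 0], -0.49],
    [[0, 0, -0.5], [0, 0, 0], -0.49],
    [[0, 0, -1], [0, 0, 0], -0.49],
    [[0, 0, -1], [0, 0, 0], -0.49],
    [[0, 0, -1], [0, 0, 0], -0.49],
    [[0, 0, -1], [0, 0, 0], -0.49],
    [[0, 0, -1], [0, 0, 0], -0.49],
    [[-1, 0, 0], [0, 0, 0], -0.3],
    [[-1, 0, 0], [0, 0, 0], -0.1],
    [[-1, 0, 0], [0, 0, 0], -0.1]
  ]
}}

```text
time_s: 7.9
ee_pos: [0.4514, -0.0945, 0.2206]
eef_rot: [3.142, -0.0, 1.662]
force: [1.0, 0.0, 0.2]
grip_width: 0.0415
grip_force: 0.0
```

{"api": "send_rows", "payload": {
  "motion": [
    [[-1, 0, 0], [0, 0, 0], -0.1],
    [[-1, 0, 0], [0, 0, 0], -0.1],
    [[-1, 0, 0], [0, 0, 0], -0.1],
    [[-1, 0, 0], [0, 0, 0], -0.1],
    [[-1, 0, 0], [0, 0, 0], -0.1]
  ]
}}

```text
time_s: 8.4
ee_pos: [0.4649, -0.2442, 0.2203]
eef_rot: [-3.141, -0.0, 1.662]
force: [-0.4, 0.3, -0.3]
grip_width: 0.0421
grip_force: 0.0
```

```bash
python3 - <<'E'
from h import *
c=camera("top");p=c["pixels"];W=world(c);save(c,"top1.png");np.savez("top1.npz",W=W,p=p)
hsv=cv2.cvtColor(p,cv2.COLOR_RGB2HSV);S,V=hsv[...,1].astype(int),hsv[...,2].astype(int)
m=np.zeros(S.shape,bool);m[255:300,200:290]=((S<70)&(V>120))[255:300,200:290]
v,u=np.nonzero(m);
if len(u):
    lo={x:v[u==x].max() for x in np.unique(u)}
    for y,x in zip(v,u):
        if y<lo[x]-5: m[y,x]=0
    print("bar",mrect(c,m,.0775)[0])
o=get_obs();print(o["ee_pos"],o["qpos"])
E
```

```text
bar ((0.4449976682662964, -0.00309918075799942), (0.014877690002322197, 0.12769979238510132), 5.163697242736816)
[ 0.46495477 -0.24741368  0.22000748] [-5.58216651e-01  2.36736057e-01  1.56660171e+00 -6.90682524e-04
  1.33860149e+00 -6.47360087e-01]
```

View pics/top1.png

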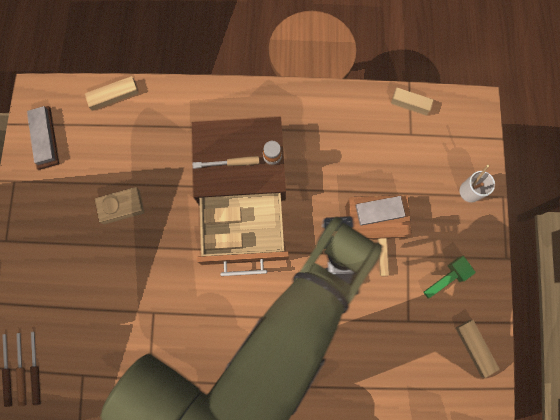

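The drawer is out: the bar is at (245,272), the blocks are at (229,213) and (229,240) with the slot between them, and bare floor lies to the right at (262,226). Next I'll measure the slot and the mallet.

```bash
python3 - <<'E'
from h import *
d=np.load("top1.npz");W=d["W"][180:275,185:300].reshape(-1,3);W=W[np.isfinite(W[:,2])]
yaw=np.radians(5.2);bar=np.array([.445,-.0031]);ex=np.array([np.cos(yaw),np.sin(yaw)]);ey=np.array([-ex[1],ex[0]])
q=(W[:,:2]-bar)@np.c_[ex,ey];z=W[:,2]
def prof(s,lab,r,st):
    print(lab,[(round(float(a),3),round(float(np.median(z[s[0]&(s[1]>=a)&(s[1]<a+st)])),3)) for a in np.arange(*r,st) if (s[0]&(s[1]>=a)&(s[1]<a+st)).sum()>2])
prof(((q[:,1]>.03)&(q[:,1]<.07),q[:,0]),"along x over blocks",(.02,.22),.005)
prof(((q[:,0]>.13)&(q[:,0]<.15),q[:,1]),"along y, near slot?",(-.13,.13),.01)
prof(((q[:,1]>-.08)&(q[:,1]<-.03),q[:,0]),"along x over floor",(.02,.22),.01)
d=np.load("top0.npz");W=d["W"];z=W[...,2];m=np.zeros(z.shape,bool);m[240:282,370:398]=1
m&=(z>.018)&(z<.045);v,u=np.nonzero(m)
c=camera("top")
for r in range(v.min(),v.max()+1):
    k=u[v==r]
    if r%4==0: print(r,k.min(),k.max(),np.round(ray(c,[[k.min()-.5,r],[k.max()+.5,r]],.033)[:,:2],4).tolist())
print("end",v.max(),ray(c,[[384,v.max()+.5]],.033))
E
```

```text
along x over blocks [(0.02, 0.001), (0.025, 0.0), (0.03, 0.056), (0.035, 0.096), (0.04, 0.099), (0.045, 0.095), (0.05, 0.088), (0.06, 0.025), (0.065, 0.022), (0.07, 0.029), (0.075, 0.059), (0.08, 0.058), (0.085, 0.057), (0.09, 0.057), (0.095, 0.058), (0.1, 0.058), (0.105, 0.058), (0.11, 0.057), (0.115, 0.028), (0.12, 0.023), (0.125, 0.023), (0.13, 0.023), (0.135, 0.021), (0.14, 0.022), (0.145, 0.026), (0.15, 0.053), (0.155, 0.057), (0.16, 0.058), (0.165, 0.059), (0.17, 0.059), (0.175, 0.059), (0.18, 0.058), (0.185, 0.057), (0.19, 0.055), (0.195, 0.022), (0.2, 0.023), (0.205, 0.022), (0.21, 0.028), (0.215, 0.026)]
along y, near slot? [(-0.13, -0.001), (-0.12, 0.086), (-0.11, 0.022), (-0.1, 0.023), (-0.09, 0.022), (-0.08, 0.022), (-0.07, 0.022), (-0.06, 0.023), (-0.05, 0.022), (-0.04, 0.022), (-0.03, 0.022), (-0.02, 0.021), (-0.01, 0.021), (-0.0, 0.023), (0.01, 0.022), (0.02, 0.023), (0.03, 0.022), (0.04, 0.024), (0.05, 0.024), (0.06, 0.024), (0.07, 0.024), (0.08, 0.022), (0.09, 0.023), (0.1, 0.029), (0.11, 0.087)]
along x over floor [(0.02, 0.001), (0.03, 0.073), (0.04, 0.097), (0.05, 0.088), (0.06, 0.022), (0.07, 0.022), (0.08, 0.023), (0.09, 0.022), (0.1, 0.022), (0.11, 0.023), (0.12, 0.023), (0.13, 0.023), (0.14, 0.022), (0.15, 0.023), (0.16, 0.022), (0.17, 0.023), (0.18, 0.021), (0.19, 0.022), (0.2, 0.022), (0.21, 0.029)]
240 378 386 [[0.5532, -0.3852], [0.554, -0.4116]]
244 378 386 [[0.5414, -0.3852], [0.5422, -0.4115]]
248 378 386 [[0.5298, -0.3851], [0.5305, -0.4114]]
252 378 386 [[0.5181, -0.3851], [0.5189, -0.4114]]
256 379 387 [[0.5066, -0.388], [0.5073, -0.4142]]
260 379 387 [[0.495, -0.388], [0.4957, -0.4142]]
264 379 387 [[0.4834, -0.3879], [0.4841, -0.4141]]
268 380 388 [[0.472, -0.3908], [0.4727, -0.417]]
272 380 388 [[0.4605, -0.3908], [0.4612, -0.4169]]
end 275 [[ 0.45075838 -0.40383181  0.033     ]]
```

{"api": "send_rows", "payload": {
  "motion": [
    [[0, 0, 0], [0, 0, -1], -0.1],
    [[0, 0, 0], [0, 0, -1], -0.1],
    [[0, 0, 0], [0, 0, -1], -0.1],
    [[0, 0, 0], [0, 0, -1], -0.1],
    [[0, 0, 0], [0, 0, -1], -0.1],
    [[0, 0, 0], [0, 0, -1], -0.1],
    [[0, 0, 0], [0, 0, -1], -0.1],
    [[0, 0, 0], [0, 0, -1], -0.1],
    [[0, 0, 0], [0, 0, -1], -0.1],
    [[0, 0, 0], [0, 0, -1], -0.1],
    [[0, 0, 0], [0, 0, -1], -0.1],
    [[0, 0, 0], [0, 0, -1], -0.1]
  ]
}}

```text
time_s: 9.7
ee_pos: [0.4651, -0.2423, 0.2203]
eef_rot: [3.141, -0.0, 3.107]
force: [0.9, -0.0, 0.2]
grip_width: 0.0416
grip_force: 0.0
```

{"api": "send_rows", "payload": {
  "motion": [
    [[0, 0, 0], [0, 0, -0.8], -0.1],
    [[-0.1, -0.8, 0], [0, 0, 0], -0.1],
    [[-0.1, -0.9, 0], [0, 0, 0], -0.1],
    [[-0.1, -0.9, 0.5], [0, 0, 0], -0.1],
    [[-0.1, -0.9, 0.6], [0, 0, 0], -0.1],
    [[0, -0.9, 0.8], [0, 0, 0], -0.1],
    [[0, -0.8, 0.8], [0, 0, 0], -0.1],
    [[0, 0, 0.6], [0, 0, 0], -0.1],
    [[0, 0, 0.5], [0, 0, 0], -0.1],
    [[0, 0, 0], [0, 0, 0], -0.1],
    [[0, 0, 0], [0, 0, 0], -0.1]
  ]
}}

```text
time_s: 10.8
ee_pos: [0.4863, -0.3976, 0.1072]
eef_rot: [-3.141, 0.0, -3.085]
force: [-0.4, 0.2, 0.4]
grip_width: 0.0421
grip_force: 0.0
```

```bash
python3 - <<'E'
from h import *
o=get_obs();print(o["ee_pos"],o["eef_rot"],o["qpos"],go(np.array([.487,-.4023,.008])-o["ee_pos"],o["eef_rot"][2]))
E
```

```text
[ 0.48634023 -0.39762249  0.10720364] [-3.14133981e+00  3.92820944e-04 -3.08464514e+00] [-7.43710240e-01  5.61390845e-01  1.38562288e+00  1.13921847e-04
  1.19412394e+00 -2.37149591e+00] [-0.01 -0.16  3.31]
```

{"api": "send_rows", "payload": {
  "motion": [
    [[0, -0.16, 0.8], [0, 0, 0], -0.1],
    [[0, 0, 0.9], [0, 0, 0], -0.1],
    [[0, 0, 0.9], [0, 0, 0], -0.1],
    [[0, 0, 0.7], [0, 0, 0], -0.1],
    [[0, 0, 0], [0, 0, 0], -0.1],
    [[0, 0, 0], [0, 0, 0], -1],
    [[0, 0, 0], [0, 0, 0], -1],
    [[0, 0, 0], [0, 0, 0], -1],
    [[0, 0, 0], [0, 0, 0], -1]
  ],
  "squeeze": 30
}}

```text
time_s: 11.7
ee_pos: [0.4867, -0.4035, 0.0087]
eef_rot: [-3.14, 0.002, -3.086]
force: [-0.5, -0.4, 4.1]
grip_width: 0.0239
grip_force: 30.0
```

Gripped at 24 mm, so I'll drag it out while turning it slightly.

{"api": "send_rows", "payload": {
  "motion": [
    [[0.3, 0, 0], [0, 0, 0], -1],
    [[0.5, 0, 0], [0, 0, 0.1], -1],
    [[0.5, 0, 0], [0, 0, 0.15], -1],
    [[0.5, 0, 0], [0, 0, 0.2], -1],
    [[0.5, 0, 0], [0, 0, 0.2], -1],
    [[0.5, 0, 0], [0, 0, 0.2], -1],
    [[0.5, 0, 0], [0, 0, 0.2], -1],
    [[0.5, 0, 0], [0, 0, 0.2], -1],
    [[0.3, 0, 0], [0, 0, 0.2], -1],
    [[0.2, 0, 0], [0, 0, 0], -1],
    [[0, 0, 0], [0, 0, 0], -1]
  ]
}}

```text
time_s: 12.8
ee_pos: [0.3566, -0.4019, 0.0077]
eef_rot: [-3.142, -0.001, 3.024]
force: [-4.8, -0.3, 5.2]
grip_width: 0.0235
grip_force: 30.0
```

{"api": "send_rows", "payload": {
  "motion": [
    [[0, 0, 0], [0, 0, 0], -0.1],
    [[0, 0, 0], [0, 0, 0], -0.1],
    [[0, 0, 0], [0, 0, 0], -0.1],
    [[0, 0, 0], [0, 0, 0], -0.1],
    [[0, 0, 0], [0, 0, 0], -0.1],
    [[0, 0, -0.6], [0, 0, 0], -0.1],
    [[0, 0, -1], [0, 0, 0], 0.5],
    [[0, 0, -1], [0, 0, 0], 1],
    [[0, 0, -1], [0, 0, 0], 1],
    [[0, 0, -1], [0, 0, 0], 1],
    [[0, 0, 0], [0, 0, 0], 1],
    [[0, 0, 0], [0, 0, 0], 1]
  ]
}}

```text
time_s: 14.0
ee_pos: [0.3575, -0.4018, 0.1455]
eef_rot: [-3.141, 0.0, 3.024]
force: [-0.3, 0.0, -0.1]
grip_width: 0.0869
grip_force: 0.0
```

```bash
python3 - <<'E'
from h import *
o=get_obs();print(o["ee_pos"],o["eef_rot"],o["qpos"],o["time_s"])
for n in("top","side"):
    c=camera(n);W=world(c);p=c["pixels"];z=W[...,2]
    m=np.isfinite(z)&(W[...,0]>.40)&(W[...,0]<.52)&(W[...,1]<-.33)&(W[...,1]>-.5)&(z>.035)&(z<.055)
    hsv=cv2.cvtColor(p,cv2.COLOR_RGB2HSV);m&=hsv[...,0]<32
    n_,L,st,_=cv2.connectedComponentsWithStats(m.astype(np.uint8));
    if n_>1:
        k=1+st[1:,4].argmax();mm=L==k;r=cv2.minAreaRect(W[mm][:,:2].astype(np.float32));print(n,mm.sum(),st[k],r,np.median(z[mm]), W[mm].mean(0))
    save(c,n+"2.png")
a=cv2.imread("pics/top2.png")[190:310,310:470];b=cv2.imread("pics/side2.png")[240:360,220:380]
cv2.imwrite("pics/m2.png",cv2.resize(np.hstack([a,b]),None,fx=2.5,fy=2.5))
E
```

```text
[ 0.35745547 -0.40178567  0.14547749] [-3.14115642e+00  4.55157894e-04  3.02387284e+00] [-9.11839349e-01  3.29454152e-01  1.62760687e+00  2.03860076e-05
  1.18390146e+00 -2.36492345e+00] 14.0
top 358 [376 266  24  20 358] ((0.44939756393432617, -0.4125556945800781), (0.06361288577318192, 0.054112084209918976), 84.74446868896484) 0.04551001336970288 [ 0.45262986 -0.41142941  0.04537831]
side 545 [288 304  33  29 545] ((0.4533042013645172, -0.41759762167930603), (0.06351236999034882, 0.04592698812484741), 82.88092803955078) 0.04554337944697352 [ 0.45060884 -0.42122937  0.04459565]
```

View pics/m2.png

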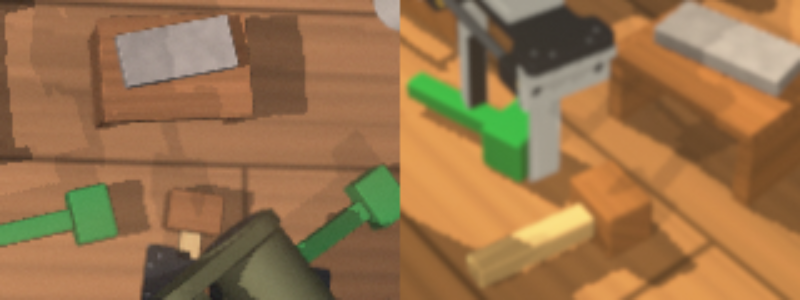

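Both views show the mallet flat on the bench and clear of the stand: the head is at crop (195,212) on the left and (610,205) on the right, with the light handle towards the robot. I'll take it by the head.

{"api": "send_rows", "payload": {
  "motion": [
    [[-0.8, 0, 0], [0, 0, 0], 1],
    [[-0.8, 0, 0], [0, 0, 0], 1],
    [[-0.8, 0, 0], [0, 0, 0], 1],
    [[-0.8, 0, 0], [0, 0, 0], 1],
    [[0, 0, 0.9], [0, 0, 0], 1],
    [[0, 0, 0.9], [0, 0, 0], 1],
    [[0, 0, 0.9], [0, 0, 0], 1],
    [[0, 0, 0.9], [0, 0, 0], 1],
    [[0, 0, 0.9], [0, 0, 0], 1],
    [[0, 0, 0], [0, 0, 0], 1],
    [[0, 0, 0], [0, 0, 0], 0],
    [[0, 0, 0], [0, 0, 0], 0]
  ],
  "squeeze": 45
}}

```text
time_s: 15.3
ee_pos: [0.4532, -0.4135, 0.0117]
eef_rot: [-3.141, 0.001, 3.024]
force: [-0.9, -0.2, 0.2]
grip_width: 0.0809
grip_force: 0.0
```

{"api": "send_rows", "payload": {
  "motion": [
    [[0, 0, 0], [0, 0, 0], -1],
    [[0, 0, 0], [0, 0, 0], -1],
    [[0, 0, 0], [0, 0, 0], -1],
    [[0, 0, -0.3], [0, 0, 0], -1],
    [[0, 0, -0.6], [0, 0, 0], -1],
    [[0, 0, -0.8], [0, 0, 0], -1],
    [[0, 0, -0.8], [0, 0, 0], -1],
    [[0, 0, -0.8], [0, 0, 0], -1],
    [[0, 0, -0.8], [0, 0, 0], -1],
    [[0, 0, -0.8], [0, 0, 0], -1],
    [[0, 0, 0], [0, 0, 0], -1]
  ]
}}

```text
time_s: 16.4
ee_pos: [0.4535, -0.4139, 0.161]
eef_rot: [-3.138, 0.004, 3.024]
force: [0.3, -1.3, -2.8]
grip_width: 0.0619
grip_force: 45.0
```

```bash
python3 - <<'E'
from h import *
o=get_obs();print(o["ee_pos"],o["eef_rot"],o["qpos"],o["grip_width"],o["grip_force"],o["moment"],o["force"])
c=camera("side");cv2.imwrite("pics/s3.png",cv2.resize(c["pixels"][170:350,180:380],None,fx=3,fy=3)[...,::-1])
E
```

```text
[ 0.45354359 -0.41385681  0.16095898] [-3.13829274  0.00408923  3.0237877 ] [-7.99328045e-01  4.75499684e-01  1.38432575e+00  1.39444260e-05
  1.27651260e+00 -2.25231668e+00] 0.06191310123642858 44.998117089271545 [ 0.01297407 -0.07185902 -0.0180195 ] [ 0.30065063 -1.25078968 -2.82451984]
```

View pics/s3.png

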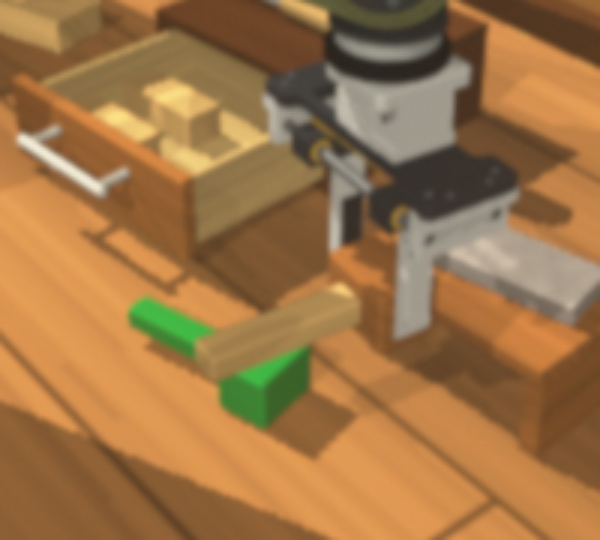

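The side crop shows the mallet held level, with the handle at crop (280,330), clear of everything. Now I'll turn it and carry it over the drawer.

{"api": "send_rows", "payload": {
  "motion": [
    [[0, 0, 0], [0, 0, 0.5], -1],
    [[0, 0, 0], [0, 0, 1], -1],
    [[0, 0, 0], [0, 0, 1], -1],
    [[0, 0, 0], [0, 0, 1], -1],
    [[0, 0, 0], [0, 0, 1], -1],
    [[0, 0, 0], [0, 0, 1], -1],
    [[0, 0, 0], [0, 0, 1], -1],
    [[0, 0, 0], [0, 0, 1], -1],
    [[0, 0, 0], [0, 0, 1], -1],
    [[0, 0, 0], [0, 0, 1], -1],
    [[0, 0, 0], [0, 0, 1], -1],
    [[0, 0, 0], [0, 0, 0.85], -1]
  ]
}}

```text
time_s: 17.65
ee_pos: [0.4522, -0.4125, 0.1554]
eef_rot: [-3.14, -0.002, 1.657]
force: [0.4, -0.2, -3.2]
grip_width: 0.0617
grip_force: 45.0
```

{"api": "send_rows", "payload": {
  "motion": [
    [[0.4, 0.2, 0], [0, 0, 0], -1],
    [[0.8, 0.35, 0], [0, 0, 0], -1],
    [[0.9, 0.4, 0], [0, 0, 0], -1],
    [[0.9, 0.4, 0], [0, 0, 0], -1],
    [[0.9, 0.4, 0], [0, 0, 0], -1],
    [[0.9, 0.4, 0], [0, 0, 0], -1],
    [[0.9, 0.4, 0], [0, 0, 0], -1],
    [[0.9, 0.4, 0], [0, 0, 0], -1],
    [[0.9, 0.4, 0], [0, 0, 0], -1],
    [[0.9, 0.4, 0], [0, 0, 0], -1],
    [[0.9, 0.4, 0], [0, 0, 0], -1],
    [[0.9, 0.4, 0], [0, 0, 0], -1]
  ]
}}

```text
time_s: 18.85
ee_pos: [0.5605, -0.0937, 0.1564]
eef_rot: [-3.14, -0.001, 1.666]
force: [1.4, -0.5, -4.4]
grip_width: 0.0619
grip_force: 45.0
```

{"api": "send_rows", "payload": {
  "motion": [
    [[0.9, 0.4, 0], [0, 0, 0], -1],
    [[0.6, 0.3, 0], [0, 0, 0], -1],
    [[0.3, 0.15, 0], [0, 0, 0], -1],
    [[0, 0, 0], [0, 0, 0], -1],
    [[0, 0, 0], [0, 0, 0], -1],
    [[0, 0, 0], [0, 0, 0], -1]
  ]
}}

```text
time_s: 19.45
ee_pos: [0.581, -0.0407, 0.1573]
eef_rot: [-3.141, 0.0, 1.661]
force: [0.8, -0.4, -3.4]
grip_width: 0.0616
grip_force: 45.0
```

```bash
python3 - <<'E'
from h import *
o=get_obs();print(o["ee_pos"],o["eef_rot"],o["time_s"],o["grip_width"],go(np.array([.5814,-.0399,.034])-o["ee_pos"],o["eef_rot"][2]),(1.662-o["eef_rot"][2])/-.12)
c=camera("top");save(c,"top3.png");W=world(c);p=c["pixels"];hsv=cv2.cvtColor(p,cv2.COLOR_RGB2HSV)
q=(W[...,:2]-[.445,-.0031])@np.array([[.9959,-.0906],[.0906,.9959]]);z=W[...,2]
for a in np.arange(-.02,.12,.01):
    m=np.isfinite(z)&(z>.14)&(z<.2)&(q[...,1]>=a)&(q[...,1]<a+.01)&(abs(q[...,0]-.13)<.06)
    if m.sum()>3: print(round(a,3),m.sum(),np.round([q[m][:,0].min(),q[m][:,0].max(),np.median(q[m][:,0]),np.median(z[m])],4))
E
```

```text
[ 0.58102566 -0.0406828   0.15728535] [-3.14126285e+00  9.44062618e-05  1.66140298e+00] 19.45 0.06158480286386087 [0.02 0.01 4.11] -0.0049751767381589485
-0.01 6 [0.1364 0.142  0.1392 0.1806]
0.0 6 [0.1375 0.1433 0.1394 0.1794]
0.01 4 [0.1402 0.1411 0.1405 0.1788]
0.05 7 [0.1268 0.1409 0.1334 0.1793]
0.06 39 [0.1189 0.1408 0.1295 0.1784]
0.07 40 [0.1182 0.1419 0.1294 0.1775]
```

View pics/top3.png

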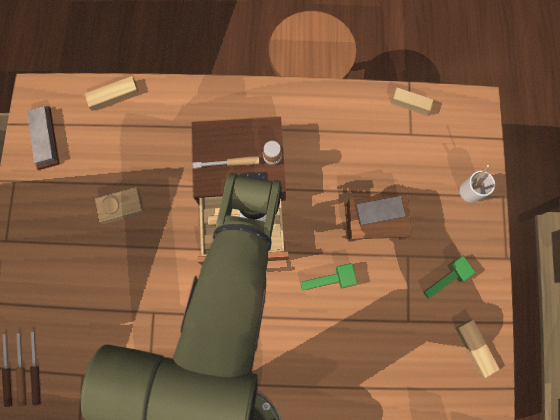

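The top view shows the mallet over the drawer, with its handle tip visible at (217,213) aligned with the slot to within 3 mm. I'll lower it slowly.

{"api": "send_rows", "payload": {
  "motion": [
    [[0, 0.05, 0.3], [0, 0, 0], -1],
    [[0, 0, 0.5], [0, 0, 0], -1],
    [[0, 0, 0.5], [0, 0, 0], -1],
    [[0, 0, 0.5], [0, 0, 0], -1],
    [[0, 0, 0.5], [0, 0, 0], -1],
    [[0, 0, 0.4], [0, 0, 0], -1],
    [[0, 0, 0.3], [0, 0, 0], -1],
    [[0, 0, 0], [0, 0, 0], -1]
  ]
}}

```text
time_s: 20.3
ee_pos: [0.5823, -0.0397, 0.0661]
eef_rot: [-3.14, -0.0, 1.662]
force: [-0.4, 0.2, -3.6]
grip_width: 0.0614
grip_force: 45.0
```

{"api": "send_rows", "payload": {
  "motion": [
    [[0, 0, 0.3], [0, 0, 0], -1],
    [[0, 0, 0.2], [0, 0, 0], -1],
    [[0, 0, 0.2], [0, 0, 0], -1],
    [[0, 0, 0.2], [0, 0, 0], -1],
    [[0, 0, 0.1], [0, 0, 0], -1],
    [[0, 0, 0.05], [0, 0, 0], -1],
    [[0, 0, 0], [0, 0, 0], -1]
  ]
}}

```text
time_s: 21.0
ee_pos: [0.5828, -0.0397, 0.0359]
eef_rot: [-3.141, -0.0, 1.662]
force: [0.1, -0.2, -3.2]
grip_width: 0.0614
grip_force: 45.0
```

{"api": "send_rows", "payload": {
  "motion": [
    [[0, 0, 0.04], [0, 0, 0], -1],
    [[0, 0, 0.04], [0, 0, 0], -1],
    [[0, 0, 0], [0, 0, 0], -1]
  ]
}}

```text
time_s: 21.3
ee_pos: [0.5828, -0.0397, 0.0335]
eef_rot: [-3.142, -0.0, 1.662]
force: [-0.3, -0.0, -2.9]
grip_width: 0.0614
grip_force: 45.0
```

{"api": "send_rows", "payload": {
  "motion": [
    [[0, 0, 0.04], [0, 0, 0], -1],
    [[0, 0, 0], [0, 0, 0], -1]
  ]
}}

```text
time_s: 21.5
ee_pos: [0.5835, -0.0396, 0.0333]
eef_rot: [3.14, 0.0, 1.662]
force: [0.2, 0.8, 4.3]
grip_width: 0.0618
grip_force: 45.0
```

On the floor (force reversed), so I'll release and rise.

{"api": "send_rows", "payload": {
  "motion": [
    [[0, 0, 0], [0, 0, 0], 0.4],
    [[0, 0, 0], [0, 0, 0], 0.6],
    [[0, 0, 0], [0, 0, 0], 0.6],
    [[0, 0, 0], [0, 0, 0], 0.6],
    [[0, 0, -0.4], [0, 0, 0], 0.6],
    [[0, 0, -0.8], [0, 0, 0], 0.6],
    [[0, 0, -1], [0, 0, 0], 0.6],
    [[0, 0, -1], [0, 0, 0], 0.6],
    [[0, 0, -1], [0, 0, 0], 0.6],
    [[0, 0, -1], [0, 0, 0], 0.6],
    [[-1, 0, 0], [0, 0, 0], 0.6],
    [[-1, 0, 0], [0, 0, 0], 0.6]
  ]
}}

```text
time_s: 22.7
ee_pos: [0.5887, -0.0998, 0.1906]
eef_rot: [3.139, 0.001, 1.663]
force: [0.4, -0.6, -0.5]
grip_width: 0.075
grip_force: 0.0
```

{"api": "send_rows", "payload": {
  "motion": [
    [[-1, 0, 0], [0, 0, 0], 0.6],
    [[-1, 0, 0], [0, 0, 0], 0.6],
    [[-1, 0, 0], [0, 0, 0], 0.6],
    [[-1, 0, 0], [0, 0, 0], 0.6],
    [[-1, 0, 0], [0, 0, 0], 0.6],
    [[-1, 0, 0], [0, 0, 0], 0.6],
    [[-1, 0, 0], [0, 0, 0], 0.6],
    [[0, 0, 0], [0, 0, 0], 0.6],
    [[0, 0, 0], [0, 0, 0], 0.6]
  ]
}}

```text
time_s: 23.6
ee_pos: [0.6072, -0.3087, 0.1887]
eef_rot: [3.142, -0.0, 1.661]
force: [-0.2, 0.0, 0.3]
grip_width: 0.0751
grip_force: 0.0
```

```bash
python3 - <<'E'
from h import *
c=camera("top");cv2.imwrite("pics/top4.png",cv2.resize(c["pixels"][90:300,160:440],None,fx=2.5,fy=2.5)[...,::-1]);W=world(c);p=c["pixels"];z=W[...,2]
hsv=cv2.cvtColor(p,cv2.COLOR_RGB2HSV);S,V=hsv[...,1].astype(int),hsv[...,2].astype(int)
m=np.zeros(S.shape,bool);m[255:300,200:290]=((S<70)&(V>120))[255:300,200:290]
v,u=np.nonzero(m);lo={x:v[u==x].max() for x in np.unique(u)}
for y,x in zip(v,u):
    if y<lo[x]-5: m[y,x]=0
print("bar",mrect(c,m,.0775)[0])
q=(W[...,:2]-[.445,-.0031])@np.array([[.9959,-.0906],[.0906,.9959]])
for a in np.arange(-.09,.1,.01):
    k=(q[...,1]>=a)&(q[...,1]<a+.01)&(abs(q[...,0]-.1325)<(.035 if a<-.03 else .015))
    h=k&(z>.03)
    print(round(a-.054,3),k.sum(),h.sum(),np.round([np.median(q[h][:,0]) if h.sum() else 0,np.median(z[h]) if h.sum() else 0],4))
E
```

```text
bar ((0.4458158612251282, -0.004355475306510925), (0.016360970214009285, 0.125312939286232), 6.7074456214904785)
-0.144 80 1 [0.1022 0.0348]
-0.134 88 41 [0.1301 0.0663]
-0.124 88 82 [0.1287 0.0678]
-0.114 89 81 [0.1307 0.0682]
-0.104 89 83 [0.131  0.0677]
-0.094 92 84 [0.13   0.0673]
-0.084 72 37 [0.1322 0.0545]
-0.074 41 32 [0.1334 0.0551]
-0.064 40 31 [0.1302 0.0538]
-0.054 38 32 [0.134  0.0546]
-0.044 37 32 [0.1309 0.055 ]
-0.034 36 33 [0.131  0.0557]
-0.024 35 31 [0.1313 0.0517]
-0.014 32 29 [0.1331 0.0548]
-0.004 40 33 [0.1327 0.0544]
0.006 37 32 [0.1329 0.0552]
0.016 35 32 [0.1311 0.0534]
0.026 20 1 [0.1408 0.0527]
0.036 27 0 [0 0]
```

View pics/top4.png

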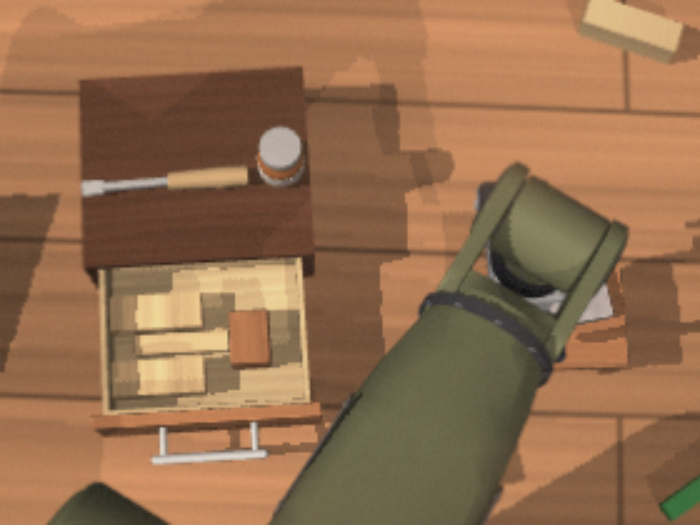

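The handle is down in the slot (its top at 0.055 m, at crop (185,342)), the head is on the bare floor at (250,338), and the drawer is still out. The jar and gouge haven't moved.

```bash
python3 -c "
from station import *
print(hand_in())"
```

```text
the job is handed in; nothing more can be done
None
```

The mallet lies flat in the fully opened drawer, handle down in the slot and head on the bare floor beside the blocks, and the job was handed in at about 24 s; no verdict was returned.

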